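# Third hand at the drilling fixture

## Task

Pick up the long flat brass bar (not the short offcut of the same section), lower it onto the steel fixture plate without dropping it, and push it gently home into the corner: one long side flush along the fence, one end up against the end stop. Then be my third hand while I do up the two strap clamps: press the bar squarely against the fence at the middle of its length with a steady push of about 10 N, and finish your program while still holding it there with that push. Never ram the fence, and leave the offcut and the other things on the bench where they are.

Things in the scene. Friction and masses are not known exactly. Their poses are not given: they have to be found in the camera images.
- bar_center (a point): centre (half-way up) of the loose brass bar: plain, flat, 120 mm long (its y), 30 mm wide (its x), 16 mm high (z up), about 0.5 kg, symmetrical: either end may go to the stop. It starts flat on the bench at the robot's right, centre 8 mm up. An offcut of the same brass but 60 mm long lies near it; they may be in each other's place.
- seat (a point): where the bar's centre (half-way up) is when home, 20 mm above the bench; x points square at the fence, y along it to the end stop, z up. The home bar lies along this y; the fence's face is at x = +15 mm, the stop's face at y = +60 mm. The clamps will come down on the bar at y = -35 and +35 mm: the holding hand belongs between them.
- fixture: drilling fixture: heavy dark steel plate 200 (x) by 280 (y) by 12 mm, fixed; origin at the centre of its underside, axes as the seat (which is at 15, 15, 20 mm here). Behind the fence, x = 60 to 97, y = -70 to 100 mm, two slack strap clamps stand up to 57 mm above the bench. The plate is bare for x = -100 to 30, y = -140 to 75 mm: room to lay the bar clear of the stops, then push it home.
- fence: the fence: low rigid steel rail 18 (x) by 95 (y) by 10 mm high on the plate; origin at the centre of its underside, axes as the fixture. Its working face, towards -x, is 9 mm from the origin. It is lower than the bar and 10 mm of the home bar overhangs it at the free (-y) end.
- end_stop: the end stop: low rigid steel block 75 (x) by 18 (y) by 10 mm high on the plate; origin at the centre of its underside, axes as the fixture. Its working face, towards -y, is 9 mm from the origin.
- offcut: leave alone: short brass offcut, 60 mm long (y), 30 mm wide (x), 16 mm high; origin at the centre of its underside
- spanner: leave alone: open-ended spanner 130 mm long lying along x on the fixture plate's edge beyond the end stop, about 119 mm to +y of the plate's centre
- hammer: leave alone: hammer 260 mm long lying at the right of the bench
- buff: leave alone: grey cloth buff wheel, 100 mm across, 18 mm thick, lying flat beyond the bars; origin at the centre of its underside
- compound_bar: leave alone: reddish brown bar of polishing compound, 45 by 110 by 35 mm high, lying nearer the robot than the bars; origin at the centre of its underside
- collar: leave alone: brass collar, 32 mm across, 18 mm high, on the far side of the bench, between buff wheel and fixture; origin at the centre of its underside
- flux_jar: leave alone: amber jar, 60 mm across, 75 mm high, left of the fixture; origin at the centre of its underside
- brush: leave alone: bench brush 190 mm long lying beyond the fixture

How it is judged:
On the way:
1. the bar lies flat on the fixture plate (z of bar_center in the frame of seat between -0.002 and 0.002 m and angle between bar_center's own z axis and vertical below 0.04 rad and x of bar_center in the frame of seat between -0.12 and 0.004 m and y of bar_center in the frame of seat between -0.12 and 0.004 m), for 0.1 s.
At the end, for the whole second after the job is handed in: Bar flat on the plate at rest, long side flush with the fence (2 mm, 0.025 rad), end within 2.5 mm of the end stop, fingers pressing it within 25 mm of the middle of its length so that it bears on the fence with 5 to 16 N, kept up through the last second (contact force between bar and fence between 5 and 16 N and contact force between the fingers and bar above 4 N and z of bar_center in the frame of seat between -0.002 and 0.002 m and angle between bar_center's own z axis and vertical below 0.04 rad and x of bar_center in the frame of seat between -0.002 and 0.002 m and y of bar_center in the frame of seat between -0.0025 and 0.002 m and angle between the y axis of bar_center and the y axis of seat, either way round below 0.025 rad and linear speed of bar below 0.01 m/s and y of the grasp point in the frame of bar_center between -0.025 and 0.025 m); the arm keeps its last pose, push and grip.
It fails at once if the fence or the end stop is rammed (over 45 N) (contact force between bar and fence above 45 N or contact force between bar and end_stop above 45 N).
It fails at once if the bar is dropped (falls free faster than 0.5 m/s) (contact force between the fingers and bar below 0.05 N and linear speed of bar above 0.5 m/s).
It fails at once if another thing on the bench is shifted by more than 20 mm (distance of any of offcut, spanner, hammer, buff, compound_bar, collar, flux_jar, brush from where it was at the start of the episode above 0.02 m).
It also fails if it takes over 64 s, if anything falls off the work surface, if the arm or the gripper's body presses on something with over 40 N, if the wrist force passes 120 N, or if a joint passes its speed limit or range.

## Robot

A 6-joint arm with a two-finger parallel gripper is mounted at the origin on the work surface. World frame = base frame: x ahead of the robot, y to its left, z up, the work surface at z = 0. Lengths are in m, angles in rad, forces in N, time in s.
With the tool pointing down it reaches from about 0.275 to 0.775 m from the base axis. Payload 14.6 kg.
Tool frame: the origin (TCP) lies at the very end of the fingers, on their centre line; the grasp point (between the pads) lies 19 mm behind it; z points along the fingers, y is the line along which they close (so a half turn about z gives the same grasp; the last joint's range is limited). The gripper opens to 85 mm and grips with 20 to 120 N. Pads are 22 mm wide; open, the fingers measure 114 mm over their backs; the gripper's body (76 mm by 85 mm) begins 54 mm behind the grasp point. The pads swing forward as they close: fully open they stand 13 mm farther back than shut.
Start: joints at [1.024, 0.263, -0.048, 1.259, 0, 1.415], TCP at [0.2, 0.485, 0.203] pointing down, gripper open.
Joint ranges: [-2.65, 2.65], [-0.89, 1.7], [-1.18, 1.37], [-2.13, 2.11], [-1.35, 1.29], [-3.14, 3.14]. Speed limits (rad/s): [1.89, 1.89, 2.57, 2.79, 3.14, 3.14].

## Interface

Orientations are given as [roll, pitch, yaw] about the fixed x, y, z axes, in that order (R = Rz(yaw) Ry(pitch) Rx(roll)).
In Python, from cell import readout, cams, bot gives the robot as it stands.
- The arm moves only by the tool carry_out, never from a script. Its argument "commands" is one flat list of numbers, 7 for each row, row after row: the finger opening in mm, from 0 to 85.4, then the shift along the tool's x, y, z each as a share of 750 mm, from -1 to 1, then the turn, a rotation vector about the tool's x, y, z each as a share of pi rad, from -1 to 1. A call has 1 to 5 rows; each row is the pose to reach, as a shift and turn from the pose commanded when the call began, along the tool's axes at that moment, turning the shorter way round; what a row does not reach only later rows make up. A row lasts 1/8 s, in which the tool goes at most 62.5 mm and 10.7 degrees, less where a joint would pass 70% of its speed; a pose out of reach is approached as far as the arm can. A call with a number of a shift or a turn outside -1 to 1 is refused whole. A call with a gripper value outside its range is refused whole. The fingers move at their own pace and stop on an object; "newtons" is the grip in N (left out, the last holds). Time passes only in rows, so rows that repeat a pose let the fingers close. It gives the time, the measured TCP pose, the force, the opening and the grip force at its end, in the units of the state.
- readout.state(): the state, without advancing time (a new reading comes with each control period).
- cams.grab_frame(name): name is "scene" or "top" or "wrist"; returns a dict with "img" (480x640x3 uint8, blue, green, red), "range_z" (480x640 float32, m along the optical axis (not along the pixel's ray), 0 where there is no reading), "camera_matrix" (3x3 intrinsics, pixels), "extrinsics" (4x4, takes a point from world to camera coordinates); the wrist camera has in their place "T_tool_cam" (4x4, takes a point from camera to tool coordinates, whose origin is the TCP and whose axes are the flange's). Camera axes: x right, y up, looking along -z (the intrinsics and any distortion apply to the point x, -y, -z); pixel columns grow to the right and rows downward; lengths in m; the calibration is good to about 2 mm. The wrist camera is an equidistant fisheye: a pixel r from the principal point sees the ray r / f radians off the axis. A picture is of the moment at which its call begins: read the wrist's pose just before it.
- bot.close_job(): hands the job in; it is judged then, once.
Trained networks look in the newest picture that a camera, given by its name, has taken for a name from the list of things; names that differ only in an ending like _2 or _b are one class to them, and where a whole thing is asked for, a point or a joint stands for the part that bears it (a point fixed in the world has none). Each returns a list of dicts, best first, with "conf" (0 to 1); they miss things now and then, are a little off and sometimes report something else, mostly with a low value. They report only what shows in the picture. A call takes as long as a camera call.
- cams.recognise(label, camera): "box" ([left, top, right, bottom] in pixels, round what is visible of it).
- cams.cut_out(label, camera): "pixels" (480x640 bool, what is visible of it) and "box" ([left, top, right, bottom] in pixels, round what is visible of it).
- cams.mark_of(label, camera): "xy" ([column, row] in pixels: a listed point, or the origin of a listed thing).
The state is a dict: "time": time; "joint_pos": joint angles; "dq": joint speeds; "tau": joint torques, N m; "tcp_pos": TCP position; "tool_rot": TCP orientation; "ft_force": force on the tool from outside, world axes, zero at the start; "ft_torque": the same for the moment, N m; "gripper_width": finger opening in m; "grip_force": force on a finger pad.
Only numpy, scipy, OpenCV 4.12 (cv2) and the standard library are available. Lean on these libraries where they do the work, as an engineer would, in place of code of your own. Each camera call takes 0.05 s, during which the arm holds its last target. There are 200 camera calls.

## Working session

There is one attempt and no reset: what is moved stays moved. The work goes in short steps, Python scripts to look and compute and a tool call to move; the robot and the scene stay as the last step left them, time stands still between calls to the robot, and variables do not carry over. Pictures are saved under pics/ and viewed, at most 10 in all, crops included, and the job is handed in when it is done.

Besides the shell and the picture viewer there is one more tool, called after "Call:" as a command line: name --argument value ..., lists and objects as JSON in quotes. carry_out: Moves the arm, as the interface text tells. Shift numbers are shares of 750 mm and turn numbers shares of pi rad, none past 1 either way. Its arguments: {"type":"object","properties":{"commands":{"type":"array","items":{"type":"number"}},"newtons":{"type":"number"}},"required":["commands"]}

```bash
mkdir -p pics; ls; cat > h.py <<'E'
import numpy as np, cv2
from cell import readout, cams, bot
def world(f, uv, z=None, depth=None):
    K=f["camera_matrix"]; E=f["extrinsics"]; R=E[:3,:3]; t=E[:3,3]
    uv=np.atleast_2d(uv).astype(float)
    d=np.c_[(uv[:,0]-K[0,2])/K[0,0], -(uv[:,1]-K[1,2])/K[1,1], -np.ones(len(uv))]
    if depth is not None: return (d*np.asarray(depth)[:,None]-t)@R
    o=-R.T@t; w=d@R
    return o+w*((z-o[2])/w[:,2])[:,None]
E
python3 - <<'E'
from h import *
s=readout.state(); print({k:np.round(v,3) for k,v in s.items()})
f=cams.grab_frame("top"); cv2.imwrite("pics/top.png",f["img"]); np.savez("top.npz",**f)
for n in ["bar_center","offcut","fixture","fence","end_stop"]:
    for c in cams.cut_out(n,"top")[:2]:
        m=c["pixels"]&(f["range_z"]>0); v,u=np.nonzero(m)
        if len(u)<5: continue
        P=world(f,np.c_[u,v],depth=f["range_z"][v,u])
        zt=np.percentile(P[:,2],70); Q=P[abs(P[:,2]-zt)<.004]
        r=cv2.minAreaRect((Q[:,:2]*1000).astype(np.float32))
        print(n,round(c["conf"],2),c["box"],"z",round(zt,4),np.round(r[0],1),np.round(r[1],1),round(r[2],1))
for n in ["bar_center","seat"]:
    for c in cams.mark_of(n,"top")[:2]: print(n,c, world(f,c["xy"],z=.008 if n[0]=="b" else .02).round(4))
E
```

```text
pics
{'time': np.float64(0.0), 'joint_pos': array([ 1.024,  0.264, -0.049,  1.259,  0.   ,  1.415]), 'dq': array([ 0.001,  0.   , -0.001,  0.001,  0.   , -0.002]), 'tau': array([-0.0000e+00, -6.3763e+01,  3.8457e+01,  1.4000e-02, -0.0000e+00,
        0.0000e+00]), 'tcp_pos': array([0.2  , 0.485, 0.203]), 'tool_rot': array([-3.141, -0.   ,  2.75 ]), 'ft_force': array([ 0.283, -0.508,  0.126]), 'ft_torque': array([-0.02 , -0.044,  0.01 ]), 'grip_force': np.float64(0.0), 'gripper_width': np.float64(0.085)}
bar_center 0.95 [410.0, 275.4, 459.2, 289.3] z 0.0174 [ 447.4 -306.7] [119.   29.5] 87.8
bar_center 0.53 [391.9, 336.1, 441.6, 354.5] z 0.036 [ 296.5 -271.2] [ 44.4 109.2] 3.9
offcut 0.76 [425.6, 209.5, 448.6, 230.9] z 0.0169 [ 598.2 -319.3] [59.  30.5] 59.1
offcut 0.36 [406.8, 274.8, 458.1, 291.3] z 0.0173 [ 448.2 -306.8] [118.9  30.6] 89.1
fixture 0.97 [214.5, 201.1, 331.7, 286.9] z 0.0136 [518.9  75.8] [200.5 278.8] 2.5
fixture 0.22 [237.6, 229.7, 245.5, 263.8] z 0.0229 [500.8 158.5] [75.7 19.1] 2.4
fence 0.71 [251.2, 224.1, 289.2, 230.6] z 0.0226 [556.9  89. ] [18.3 92.8] 3.6
end_stop 0.52 [233.9, 229.6, 243.7, 261.5] z 0.0232 [499.5 157.8] [17.3 73.3] 89.9
bar_center {'xy': [432.8, 284.0], 'conf': 0.73} [[ 0.4409 -0.3107  0.008 ]]
bar_center {'xy': [435.1, 221.5], 'conf': 0.6} [[ 0.5951 -0.3136  0.008 ]]
seat {'xy': [267.2, 234.2], 'conf': 0.68} [[0.5329 0.0936 0.02  ]]
```

View pics/top.png

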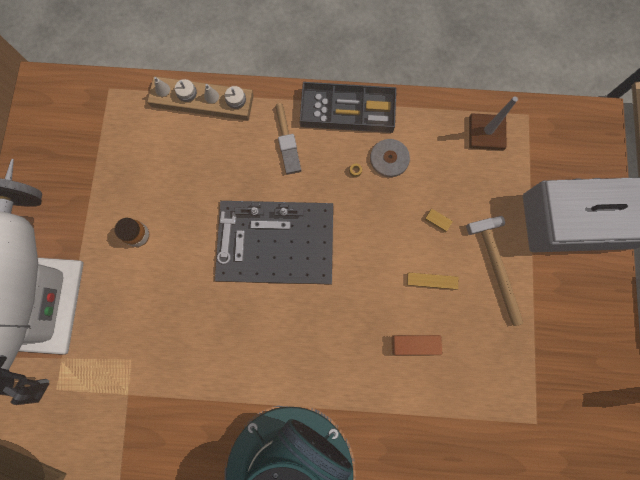

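The bar is at about (432,282) and the offcut at (438,220). The fixture is centred at (273,243), with the fence at (270,225) and the stop at (240,246). This matches the measured positions.

```bash
cat >> h.py <<'E'
from scipy.spatial.transform import Rotation as Ro
def go(p, yaw_deg):
    s=readout.state(); R=Ro.from_euler("xyz",s["tool_rot"]); G=Ro.from_euler("xyz",[np.pi,0,np.radians(yaw_deg)])
    print("tcp",s["tcp_pos"].round(4),np.degrees(s["tool_rot"]).round(2),"ft",s["ft_force"].round(2),"t",round(float(s["time"]),2),"w",round(float(s["gripper_width"]),4))
    print("shift",(R.inv().apply(np.array(p)-s["tcp_pos"])/.75).round(4),"turn",((R.inv()*G).as_rotvec()/np.pi).round(4))
E
python3 -c "
from h import *
go([.447,-.307,.17],88.5)"
```

```text
tcp [0.2005 0.4852 0.203 ] [-179.99   -0.    157.55] ft [0.4  0.61 0.4 ] t 0.4 w 0.0855
shift [-0.7072 -0.8506  0.0441] turn [-0.      0.      0.3836]
```

Call:
carry_out --commands '[70,-0.707,-0.851,0.044,0,0,0.384,70,-0.707,-0.851,0.044,0,0,0.384,70,-0.707,-0.851,0.044,0,0,0.384,70,-0.707,-0.851,0.044,0,0,0.384,70,-0.707,-0.851,0.044,0,0,0.384]'

```text
time: 1.02
tcp_pos: [0.2924, 0.1894, 0.191]
tool_rot: [3.141, 0.0, 1.82]
ft_force: [0.7, 0.3, -0.1]
gripper_width: 0.0701
grip_force: 0.0
```

```bash
python3 -c "
from h import *
go([.447,-.307,.17],88.5)"
```

```text
tcp [0.2924 0.1894 0.191 ] [179.95   0.   104.27] ft [ 0.74  0.32 -0.06] t 1.02 w 0.0701
shift [-0.6923  0.0365  0.028 ] turn [ 0.0003 -0.      0.0876]
```

Call:
carry_out --commands '[70,-0.692,0.037,0.028,0,0,0.088,70,-0.692,0.037,0.028,0,0,0.088,70,-0.692,0.037,0.028,0,0,0.088,70,-0.692,0.037,0.028,0,0,0.088,70,-0.692,0.037,0.028,0,0,0.088]'

```text
time: 1.65
tcp_pos: [0.3827, -0.0919, 0.1791]
tool_rot: [3.141, 0.0, 1.548]
ft_force: [2.1, 0.8, 0.8]
gripper_width: 0.0701
grip_force: 0.0
```

```bash
python3 -c "
from h import *
go([.447,-.307,.17],88.5)"
```

```text
tcp [ 0.3827 -0.0919  0.1791] [1.7995e+02 1.0000e-02 8.8720e+01] ft [2.14 0.81 0.79] t 1.65 w 0.0701
shift [-0.2847  0.0921  0.0123] turn [0.0003 0.0001 0.0012]
```

Call:
carry_out --commands '[70,-0.285,0.092,0.012,0,0,0,70,-0.285,0.092,0.012,0,0,0,70,-0.285,0.092,0.012,0,0,0,70,-0.285,0.092,0.012,0,0,0,70,-0.285,0.092,0.012,0,0,0]'

```text
time: 2.28
tcp_pos: [0.447, -0.3071, 0.1691]
tool_rot: [-3.141, -0.0, 1.547]
ft_force: [-0.5, 0.8, -0.5]
gripper_width: 0.0698
grip_force: 0.0
```

```bash
cat >> h.py <<'E'
def wworld(f, s, uv, z=None, depth=None):
    K=f["camera_matrix"]; uv=np.atleast_2d(uv).astype(float)
    a=np.c_[(uv[:,0]-K[0,2])/K[0,0],(uv[:,1]-K[1,2])/K[1,1]]; r=np.hypot(*a.T)+1e-9
    d=np.c_[a[:,0]/r*np.sin(r), -a[:,1]/r*np.sin(r), -np.cos(r)]
    T=np.eye(4); T[:3,:3]=Ro.from_euler("xyz",s["tool_rot"]).as_matrix(); T[:3,3]=s["tcp_pos"]; T=T@f["T_tool_cam"]
    if depth is not None: d=d/(-d[:,2:])*np.asarray(depth)[:,None]; return T[:3,3]+d@T[:3,:3].T
    w=d@T[:3,:3].T
    return T[:3,3]+w*((z-T[2,3])/w[:,2])[:,None]
def measure(names, tag):
    s=readout.state(); f=cams.grab_frame("wrist"); cv2.imwrite(f"pics/{tag}.png",f["img"])
    for n,z in names:
        for c in cams.cut_out(n,"wrist")[:1]:
            m=c["pixels"]&(f["range_z"]>0); v,u=np.nonzero(m)
            P=wworld(f,s,np.c_[u,v],depth=f["range_z"][v,u])
            Q=P[abs(P[:,2]-z)<.0035]
            print(n,round(c["conf"],2),np.round(c["box"]),"z",np.percentile(P[:,2],[20,50,80]).round(4),len(Q))
            if len(Q)>10: print("   ",cv2.minAreaRect((Q[:,:2]*1000).astype(np.float32)))
    return s,f
E
python3 -c "
from h import *
measure([('bar_center',.016)],'w1'); go([.447,-.307,.17],88.5)"
```

```text
bar_center 0.91 [302. 150. 340. 280.] z [0.0153 0.0159 0.0165] 4345
    ((449.0324401855469, -306.30352783203125), (119.78282928466797, 30.659881591796875), 88.9508285522461)
tcp [ 0.4465 -0.3046  0.1697] [-1.7997e+02 -3.0000e-02  8.8720e+01] ft [ 0.58  0.06 -0.27] t 2.38 w 0.0701
shift [-0.0031  0.0007 -0.0004] turn [-0.0002 -0.0002  0.0012]
```

View pics/w1.png

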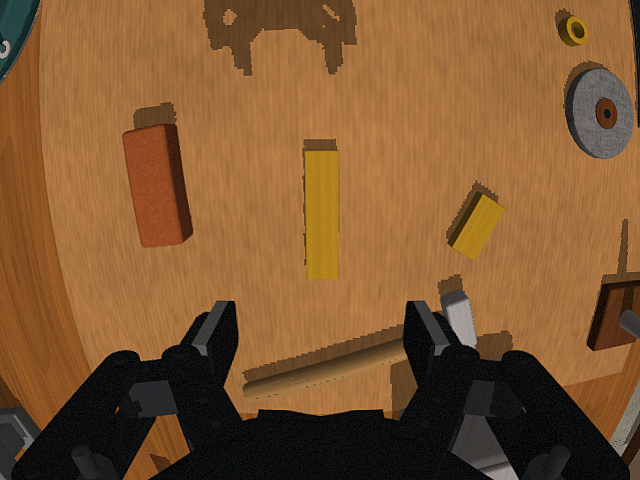

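The wrist view shows the long bar at columns 302–340, rows 150–280, between the fingers. It measures 120 x 30.7 mm with its top at z = 16 mm, so it is the right piece.

Call:
carry_out --commands '[60,0.001,0.003,0.1,0,0,0,60,0.001,0.003,0.17,0,0,0,60,0.001,0.003,0.22,0,0,0,60,0.001,0.003,0.22,0,0,0,60,0.001,0.003,0.22,0,0,0]' --newtons 40

```text
time: 3.0
tcp_pos: [0.4498, -0.3043, 0.0068]
tool_rot: [3.14, 0.001, 1.55]
ft_force: [-0.1, -0.1, -0.6]
gripper_width: 0.0601
grip_force: 0.0
```

Call:
carry_out --commands '[20,0,0,0,0,0,0,20,0,0,0,0,0,0,20,0,0,0,0,0,0,20,0,0,0,0,0,0,20,0,0,0,0,0,0]' --newtons 40

```text
time: 3.62
tcp_pos: [0.449, -0.3042, 0.005]
tool_rot: [-3.142, -0.0, 1.549]
ft_force: [-0.1, 0.4, -0.2]
gripper_width: 0.0198
grip_force: 0.0
```

```bash
python3 -c "
from h import *
s=readout.state();print(s['tcp_pos'],s['gripper_width'],s['grip_force'])
measure([('bar_center',.016)],'w2')
f=cams.grab_frame('scene'); cv2.imwrite('pics/s2.png',f['img'])
"
```

```text
[ 0.449036   -0.3041798   0.00496269] 0.019764792301730276 0.0
bar_center 0.76 [283. 169. 355. 398.] z [0.0154 0.0159 0.0164] 12877
    ((448.660888671875, -306.0879821777344), (120.31977081298828, 30.222978591918945), 88.67757415771484)
```

View pics/w2.png

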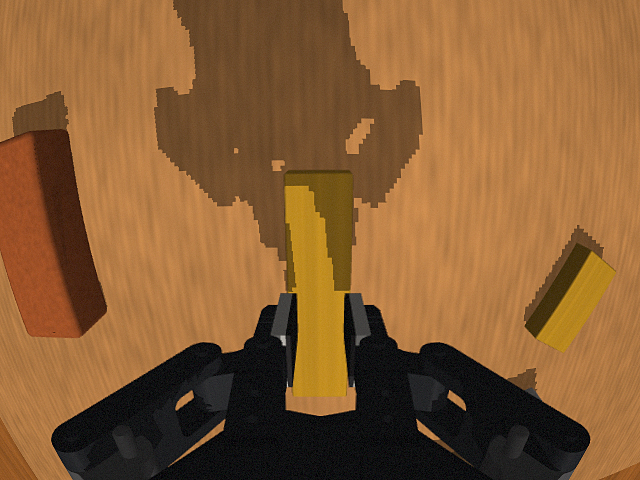

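```bash
python3 -c "
from h import *
s=readout.state(); f=cams.grab_frame('wrist')
g=f['img'].max(2)
for u,v in [(289,295),(284,296),(286,305),(352,296),(357,296),(285,330),(290,340),(292,370),(275,310),(318,300),(318,250)]:
    print((u,v),f['img'][v,u],f['range_z'][v,u], wworld(f,s,[(u,v)],depth=[f['range_z'][v,u]])[0].round(4)-np.r_[s['tcp_pos']].round(4))
print(f['T_tool_cam'].round(3))
"
```

```text
(289, 295) [66 67 68] 0.14851637 [-0.0117  0.0122  0.0347]
(284, 296) [63 66 67] 0.14816234 [-0.0137  0.012   0.0351]
(286, 305) [60 64 69] 0.13984658 [-0.0122  0.0122  0.0437]
(352, 296) [63 68 71] 0.14869963 [0.0137 0.0111 0.0346]
(357, 296) [60 64 66] 0.14789115 [0.0156 0.0114 0.0354]
(285, 330) [68 63 69] 0.123618335 [-0.0111  0.0111  0.061 ]
(290, 340) [25 27 28] 0.120287016 [-0.0092  0.0096  0.065 ]
(292, 370) [5 7 0] 0.12607135 [-0.0095 -0.0043  0.0631]
(275, 310) [24 20 15] 0.14483768 [-0.0171  0.008   0.0398]
(318, 300) [ 32 143 196] 0.17520745 [-0.0005 -0.0017  0.0109]
(318, 250) [ 33 144 195] 0.16719685 [1.00e-04 2.35e-02 1.16e-02]
[[ 0.     0.956  0.292  0.075]
 [ 1.     0.    -0.001  0.001]
 [-0.001  0.292 -0.956 -0.171]
 [ 0.     0.     0.     1.   ]]
```

View pics/s2.png

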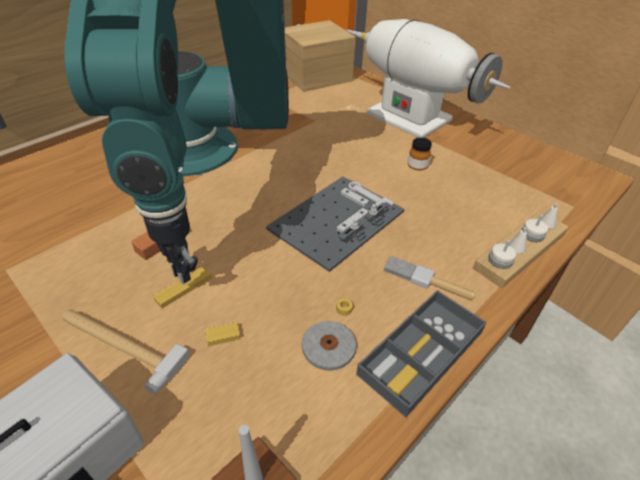

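The fingertips are really about 33 mm behind the reported TCP, so they closed above the bar. I'll open them and measure where they stand.

Call:
carry_out --commands '[45,0,0,0,0,0,0,45,0,0,0,0,0,0,45,0,0,0,0,0,0,45,0,0,0,0,0,0]'

```text
time: 4.32
tcp_pos: [0.449, -0.3042, 0.0049]
tool_rot: [-3.142, 0.0, 1.549]
ft_force: [-0.2, 1.0, -0.6]
gripper_width: 0.0451
grip_force: 0.0
```

```bash
cat >> h.py <<'E'
def tips():
    s=readout.state(); f=cams.grab_frame('wrist'); v,u=np.nonzero(f['range_z']>0)
    P=wworld(f,s,np.c_[u,v],depth=f['range_z'][v,u]); Rm=Ro.from_euler("xyz",s["tool_rot"]).as_matrix()
    T=(P-s['tcp_pos'])@Rm
    for sg in (-1,1):
        m=(T[:,1]*sg>.003)&(T[:,1]*sg<.06)&(abs(T[:,0])<.014)&(f['range_z'][v,u]<.16)&(f['img'][v,u].max(1)<110)&(P[:,2]>.003)
        t=T[m]; k=t[:,2]>np.percentile(t[:,2],99.5) if len(t) else []
        print(sg,m.sum(),"tool z max",t[:,2].max().round(4),"pct99",np.percentile(t[:,2],[90,99]).round(4),"tip at",np.median(t[k],0).round(4),"uv",np.median(np.c_[u,v][m][k],0))
    return s,f
E
python3 -c "
from h import *
s,f=tips(); cv2.imwrite('pics/w3.png',f['img'])
print(s['tcp_pos'],s['gripper_width'],s['ft_force'])"
```

```text
-1 20107 tool z max -0.0305 pct99 [-0.0672 -0.0386] tip at [ 0.0036 -0.022  -0.0343] uv [266. 311.]
1 20113 tool z max -0.0312 pct99 [-0.0674 -0.0387] tip at [ 0.0054  0.0232 -0.0345] uv [375. 309.]
[ 0.44904436 -0.30417311  0.00494932] 0.04509905162938011 [-0.17258842  0.96119832 -0.56766776]
```

View pics/w3.png

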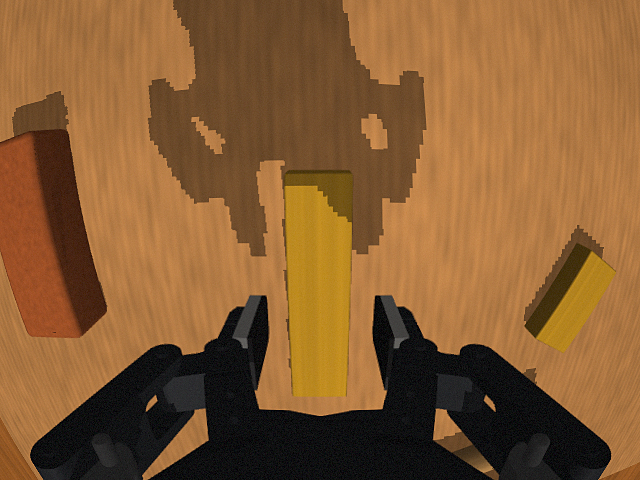

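The view with the fingers open confirms it. The tips (columns 266 and 375, row 295) stand about 31 mm short of the reported TCP, at z of about 36 mm, on both sides of the bar. I'll lower 25 mm.

Call:
carry_out --commands '[45,0,0,0.02,0,0,0,45,0,0,0.028,0,0,0,45,0,0,0.034,0,0,0,45,0,0,0.034,0,0,0]'

```text
time: 4.88
tcp_pos: [0.449, -0.3041, -0.0206]
tool_rot: [-3.141, -0.0, 1.549]
ft_force: [0.2, -0.1, -0.2]
gripper_width: 0.0449
grip_force: 0.0
```

```bash
python3 -c "
from h import *
s,f=tips(); print(s['tcp_pos'],s['gripper_width'],s['ft_force'])"
```

```text
-1 20122 tool z max -0.0299 pct99 [-0.0672 -0.0384] tip at [ 0.0032 -0.022  -0.0342] uv [266. 312.]
1 20062 tool z max -0.0291 pct99 [-0.0674 -0.0386] tip at [ 0.0044  0.0232 -0.0345] uv [374. 309.]
[ 0.44897745 -0.30412061 -0.02063163] 0.04486193492624533 [ 0.16962638 -0.07953548 -0.21774256]
```

Call:
carry_out --commands '[45,0,0,0.005,0,0,0,25,0,0,0.005,0,0,0,25,0,0,0.005,0,0,0,25,0,0,0.005,0,0,0,25,0,0,0.005,0,0,0]' --newtons 50

```text
time: 5.55
tcp_pos: [0.4489, -0.3042, -0.0242]
tool_rot: [-3.141, 0.0, 1.549]
ft_force: [-3.3, 1.0, 5.4]
gripper_width: 0.0286
grip_force: 51.0
```

Call:
carry_out --commands '[25,0,0,0,0,0,0,25,0,0,0,0,0,0,25,0,0,-0.03,0,0,0,25,0,0,-0.03,0,0,0]'

```text
time: 6.05
tcp_pos: [0.4497, -0.3047, -0.0012]
tool_rot: [3.14, 0.001, 1.549]
ft_force: [-0.6, 0.1, -5.0]
gripper_width: 0.0285
grip_force: 51.1
```

```bash
python3 -c "
from h import *
s,f=measure([('bar_center',.039)],'w4')
go([.493,0.0,.10],92.5)"
```

```text
bar_center 0.59 [277. 176. 362. 416.] z [0.0384 0.0389 0.0394] 17329
    ((450.4240417480469, -299.8714904785156), (107.32408142089844, 30.220542907714844), 88.74227905273438)
tcp [ 0.449  -0.304  -0.0025] [-1.7999e+02 -2.0000e-02  8.8750e+01] ft [-0.26 -0.89 -6.63] t 6.15 w 0.0285
shift [ 0.4066  0.0498 -0.1365] turn [-0.     -0.0001 -0.0208]
```

Call:
carry_out --commands '[25,0.03,0,-0.06,0,0,-0.021,25,0.1,0.01,-0.137,0,0,-0.021,25,0.18,0.02,-0.137,0,0,-0.021,25,0.26,0.03,-0.137,0,0,-0.021,25,0.33,0.04,-0.137,0,0,-0.021]'

```text
time: 6.78
tcp_pos: [0.4842, -0.0554, 0.1003]
tool_rot: [-3.141, -0.0, 1.615]
ft_force: [2.0, -0.3, -4.9]
gripper_width: 0.0282
grip_force: 52.2
```

Call:
carry_out --commands '[25,0.04,0.007,0,0,0,0,25,0.077,0.01,0,0,0,0,25,0.077,0.01,0,0,0,0,25,0.077,0.01,0,0,0,0]'

```text
time: 7.28
tcp_pos: [0.4891, 0.0004, 0.1003]
tool_rot: [-3.141, 0.0, 1.615]
ft_force: [-0.1, -0.7, -6.1]
gripper_width: 0.0283
grip_force: 52.2
```

```bash
python3 -c "
from h import *
s,f=measure([('bar_center',.14),('fence',.022),('end_stop',.022),('fixture',.012)],'w5')
np.savez('w5.npz',**f,**{'s_'+k:v for k,v in s.items()})
print('seat',[wworld(f,s,c['xy'],z=.02) for c in cams.mark_of('seat','wrist')[:1]])
go([.493,0.08,.10],92.5)"
```

```text
bar_center 0.8 [275. 175. 363. 415.] z [0.1398 0.1404 0.1409] 17403
    ((489.77471923828125, 5.0844268798828125), (30.537405014038086, 107.77758026123047), 2.3595895767211914)
fence 0.88 [409.  52. 444. 189.] z [0.021  0.0219 0.0225] 3504
    ((557.3519287109375, 91.94287109375), (18.79193115234375, 95.48444366455078), 2.4601101875305176)
end_stop 0.85 [292.   0. 402.  30.] z [0.021  0.0218 0.0225] 2727
    ((501.14678955078125, 160.9676055908203), (74.72852325439453, 19.07459831237793), 2.4069790840148926)
fixture 0.6 [226.   0. 496. 316.] z [0.0114 0.0121 0.0133] 58934
    ((519.9586181640625, 63.302024841308594), (200.68670654296875, 251.8055877685547), 2.4897637367248535)
seat [array([[0.52944533, 0.09294178, 0.02      ]])]
tcp [4.894e-01 1.000e-04 1.009e-01] [-180.      0.     92.48] ft [-0.1  -0.02 -4.69] t 7.58 w 0.0284
shift [0.1062 0.0094 0.0012] turn [-0.      0.     -0.0001]
```

View pics/w5.png

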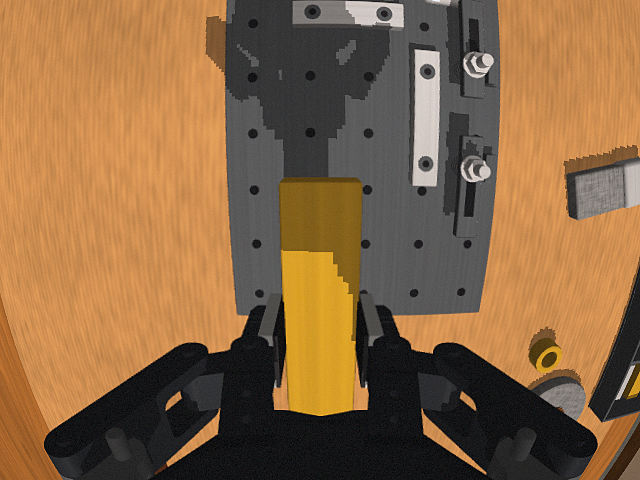

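The fixture is clear beneath the bar: fence at columns 409–444 and rows 52–189, stop at columns 292–402 and rows 0–30. The fence and the stop agree on the seat at (533.1, 93.3) mm, yaw 2.45°. I'll lay the bar 40 mm short of the fence and 10 mm short of the stop.

Call:
carry_out --commands '[25,0.06,0.005,0,0,0,0,25,0.11,0.011,0,0,0,0,25,0.11,0.011,0.06,0,0,0,25,0.11,0.011,0.12,0,0,0,25,0.11,0.011,0.137,0,0,0]'

```text
time: 8.2
tcp_pos: [0.4925, 0.0833, -0.0036]
tool_rot: [-3.138, -0.0, 1.615]
ft_force: [0.1, 0.3, -4.2]
gripper_width: 0.0288
grip_force: 52.2
```

Call:
carry_out --commands '[25,0,0,0.004,0,0,0,25,0,0,0.008,0,0,0,25,0,0,0.01,0,0,0,25,0,0,0.01,0,0,0]'

```text
time: 8.7
tcp_pos: [0.4944, 0.0834, -0.0088]
tool_rot: [3.141, 0.0, 1.615]
ft_force: [-0.3, 0.5, -5.0]
gripper_width: 0.0286
grip_force: 52.2
```

Call:
carry_out --commands '[25,0,0,0.0015,0,0,0,25,0,0,0.003,0,0,0,25,0,0,0.003,0,0,0]'

```text
time: 9.07
tcp_pos: [0.4939, 0.0834, -0.0116]
tool_rot: [-3.141, 0.0, 1.615]
ft_force: [0.1, 0.6, -5.2]
gripper_width: 0.0285
grip_force: 52.2
```

```bash
python3 -c "
from h import *
go([.493,0.08,.10],92.5)"
```

```text
tcp [ 0.4939  0.0834 -0.0116] [-179.99    0.     92.53] ft [ 0.11  0.56 -5.18] t 9.07 w 0.0285
shift [-0.0045 -0.0014 -0.1488] turn [-0.      0.      0.0002]
```

Call:
carry_out --commands '[25,0,0,0.001,0,0,0,25,0,0,0.001,0,0,0]'

```text
time: 9.32
tcp_pos: [0.494, 0.0834, -0.0122]
tool_rot: [3.141, 0.0, 1.615]
ft_force: [-0.7, 0.3, -0.8]
gripper_width: 0.0285
grip_force: 52.8
```

Call:
carry_out --commands '[25,0.004,0,0,0,0,0,25,0.007,0,0,0,0,0,25,0.009,0,0,0,0,0,25,0.01,0,0,0,0,0,25,0.01,0,0,0,0,0]' --newtons 30

```text
time: 9.95
tcp_pos: [0.4938, 0.091, -0.0122]
tool_rot: [3.141, -0.0, 1.615]
ft_force: [0.9, -2.2, 1.5]
gripper_width: 0.0287
grip_force: 53.1
```

```bash
python3 -c "
from h import *
s,f=measure([('bar_center',.028),('end_stop',.022)],'w6')
go([.493,0.08,.10],92.5)"
```

```text
bar_center 0.6 [278. 176. 364. 415.] z [0.0274 0.0279 0.0284] 17377
    ((494.225341796875, 95.92994689941406), (30.30980682373047, 106.75093078613281), 2.506471872329712)
end_stop 0.97 [243. 121. 444. 175.] z [0.0214 0.022  0.0225] 9283
    ((501.0364990234375, 161.1263885498047), (75.49420928955078, 17.779857635498047), 2.542381763458252)
tcp [ 0.4939  0.0909 -0.0122] [ 1.7998e+02 -1.0000e-02  9.2530e+01] ft [ 0.93 -1.88  2.19] t 10.1 w 0.0284
shift [-0.0145 -0.0017 -0.1496] turn [ 0.0001 -0.      0.0002]
```

Call:
carry_out --commands '[25,0.001,0,0,0,0,0,25,0.002,0,0,0,0,0,25,0.002,0,0,0,0,0]'

```text
time: 10.48
tcp_pos: [0.4937, 0.0922, -0.0122]
tool_rot: [3.141, 0.001, 1.615]
ft_force: [0.8, -5.8, 2.3]
gripper_width: 0.0282
grip_force: 53.3
```

Call:
carry_out --commands '[25,0.0007,0,0,0,0,0,25,0.0007,0,0,0,0,0]'

```text
time: 10.72
tcp_pos: [0.4937, 0.0927, -0.0122]
tool_rot: [3.141, 0.001, 1.615]
ft_force: [0.8, -5.1, 3.3]
gripper_width: 0.0286
grip_force: 53.3
```

Call:
carry_out --commands '[25,0.0007,0,0,0,0,0,25,0.0007,0,0,0,0,0]'

```text
time: 10.98
tcp_pos: [0.4937, 0.0932, -0.0122]
tool_rot: [3.141, 0.001, 1.615]
ft_force: [0.1, -5.0, 2.9]
gripper_width: 0.0285
grip_force: 53.3
```

Call:
carry_out --commands '[25,0.0007,0,0,0,0,0,25,0.0007,0,0,0,0,0]'

```text
time: 11.22
tcp_pos: [0.4936, 0.0937, -0.0122]
tool_rot: [3.141, 0.001, 1.615]
ft_force: [-0.1, -5.4, 3.3]
gripper_width: 0.0285
grip_force: 53.3
```

Call:
carry_out --commands '[25,0.0007,0,0,0,0,0,25,0.0007,0,0,0,0,0]'

```text
time: 11.48
tcp_pos: [0.4936, 0.0938, -0.0122]
tool_rot: [3.141, 0.002, 1.614]
ft_force: [0.6, -9.3, 3.5]
gripper_width: 0.0284
grip_force: 53.3
```

Call:
carry_out --commands '[25,0.0007,0,0,0,0,0,25,0.0007,0,0,0,0,0]'

```text
time: 11.72
tcp_pos: [0.4937, 0.0938, -0.0122]
tool_rot: [3.141, 0.003, 1.614]
ft_force: [0.2, -12.8, 3.7]
gripper_width: 0.0284
grip_force: 53.3
```

```bash
python3 -c "
from h import *
s,f=measure([('bar_center',.028),('end_stop',.022)],'w7')
cv2.imwrite('pics/w7c.png',cv2.resize(f['img'][110:230,220:460],None,fx=3,fy=3))
go([.493,0.08,.10],92.5)"
```

```text
bar_center 0.94 [276. 179. 360. 417.] z [0.0274 0.0279 0.0284] 17180
    ((494.1050109863281, 98.41327667236328), (30.278457641601562, 107.58206939697266), 2.420313596725464)
end_stop 0.73 [246. 128. 444. 181.] z [0.0214 0.022  0.0225] 9493
    ((501.2457580566406, 161.1636505126953), (75.29158020019531, 18.374279022216797), 2.5096805095672607)
tcp [ 0.4937  0.0938 -0.0122] [1.7999e+02 1.6000e-01 9.2480e+01] ft [  1.5  -12.63   3.47] t 11.88 w 0.0282
shift [-0.0187 -0.0017 -0.1495] turn [ 0.0001  0.0009 -0.0001]
```

View pics/w7c.png

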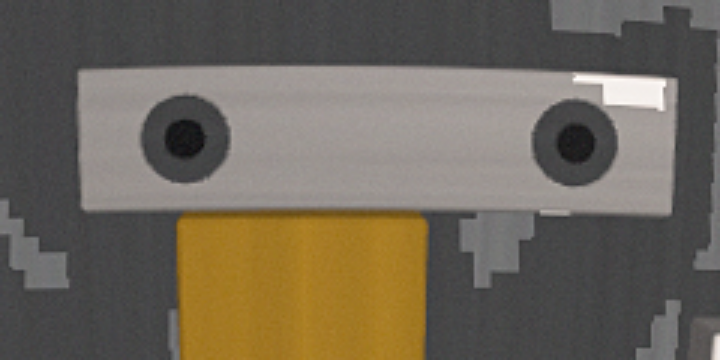

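The picture shows the bar end flush on the stop (crop row 212), and the force has risen to 12.8 N, which is about 7 N per mm of command. I'll relax it, release and lift.

Call:
carry_out --commands '[25,-0.0015,0,0,0,0,0,45,-0.0015,0,0,0,0,0,45,-0.0015,0,0,0,0,0,45,-0.0015,0,0,0,0,0]'

```text
time: 12.38
tcp_pos: [0.4934, 0.0941, -0.0124]
tool_rot: [-3.141, -0.0, 1.615]
ft_force: [-0.3, -0.3, -0.2]
gripper_width: 0.0447
grip_force: 0.0
```

Call:
carry_out --commands '[45,0,0,-0.025,0,0,0,30,0,0,-0.05,0,0,0,0,0,-0.03,-0.05,0,0,0,0,0,-0.067,-0.05,0,0,0,0,0,-0.067,-0.05,0,0,0]' --newtons 20

```text
time: 13.0
tcp_pos: [0.4416, 0.0918, 0.0252]
tool_rot: [-3.141, -0.0, 1.615]
ft_force: [0.8, 0.2, -0.0]
gripper_width: 0.0001
grip_force: 0.0
```

Call:
carry_out --commands '[0,0,0,0,0,0,0,0,0,0,0,0,0,0,0,0,0,0,0,0,0]'

```text
time: 13.38
tcp_pos: [0.4438, 0.0917, 0.0251]
tool_rot: [3.142, -0.0, 1.615]
ft_force: [-0.2, 0.3, 0.0]
gripper_width: 0.0001
grip_force: 0.0
```

```bash
python3 -c "
from h import *
s,f=measure([('bar_center',.028)],'w8')
v,u=np.nonzero(f['range_z']>0)
P=wworld(f,s,np.c_[u,v],depth=f['range_z'][v,u]); T=(P-s['tcp_pos'])@Ro.from_euler('xyz',s['tool_rot']).as_matrix()
m=(f['img'][v,u].max(1)<110)&(P[:,2]>.04)&(T[:,2]>-.06)&(abs(T[:,0])<.03)
t=T[m]
for a in np.arange(-.06,-.02,.004):
    k=(t[:,2]>a)&(t[:,2]<a+.004)
    if k.sum()>5: print(round(a,3),k.sum(),'y',np.percentile(t[k,1],[1,99]).round(4),'x',np.percentile(t[k,0],[1,99]).round(4))
print(t[:,2].max())
go([.493,0.08,.10],92.5)"
```

```text
bar_center 0.85 [379. 173. 455. 354.] z [0.0272 0.0279 0.0284] 10131
    ((493.7646179199219, 102.40922546386719), (30.64728546142578, 99.29673767089844), 2.5372884273529053)
-0.06 404 y [-0.0125  0.014 ] x [0.0069 0.0123]
-0.056 400 y [-0.0125  0.0141] x [0.0068 0.0121]
-0.052 345 y [-0.0126  0.014 ] x [0.0068 0.0119]
-0.048 340 y [-0.0125  0.0139] x [0.0068 0.0122]
-0.044 336 y [-0.0126  0.014 ] x [0.0067 0.0121]
-0.04 278 y [-0.0119  0.0134] x [0.0067 0.0121]
-0.036 152 y [-0.0104  0.0117] x [0.0071 0.012 ]
-0.032 30 y [-0.0059  0.007 ] x [0.0109 0.0115]
-0.024 15 y [0.1367 0.1441] x [-0.03    0.0299]
-0.0149962195092514
tcp [0.4435 0.0917 0.0251] [-179.99   -0.     92.53] ft [ 0.4  -0.32  1.19] t 13.47 w 0.0002
shift [-0.0185  0.0652 -0.0999] turn [-0.     -0.      0.0002]
```

View pics/w8.png

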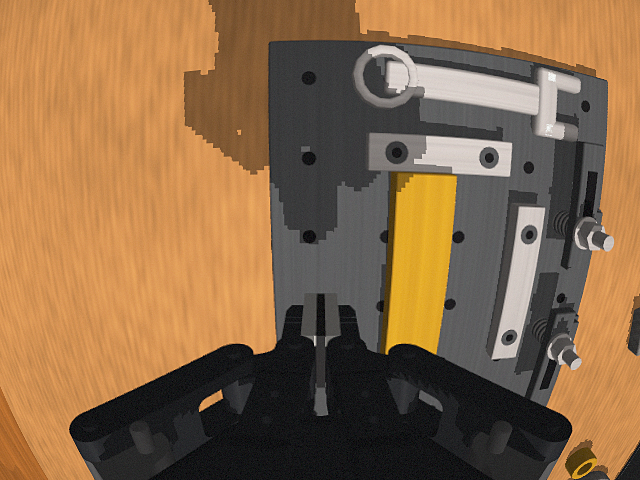

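The shut fingers (column 320, row 300) stand clear to the left of the bar, which is against the stop at row 175. The fingertips taper in the closing direction but are flat on their sides, so I'll turn the tool 90° and push with the flat side.

Call:
carry_out --commands '[0,0,0,0,0,0,0.5,0,0,0,0,0,0,0.5,0,0,0,0,0,0,0.5,0,0,0,0,0,0,0.5,0,0,0,0,0,0,0.49]'

```text
time: 14.1
tcp_pos: [0.4434, 0.0917, 0.0251]
tool_rot: [-3.142, 0.0, 0.671]
ft_force: [0.3, -0.4, 0.7]
gripper_width: 0.0
grip_force: 0.0
```

```bash
python3 -c "
from h import *
go([.458,0.090,.025],2.48); print(readout.state()['joint_pos'].round(2))"
```

```text
tcp [0.4434 0.0917 0.0251] [-180.      0.     38.46] ft [ 0.28 -0.39  0.68] t 14.1 w 0.0
shift [0.0138 0.0139 0.0002] turn [-0.      0.      0.1999]
[ 0.02  0.28 -0.56  0.73 -0.    2.49]
```

Joint 6 would end at its limit going this way, so I'll turn the other way, to yaw 182.5°.

Call:
carry_out --commands '[0,0,0,0,0,0,-0.8,0,0,0,0,0,0,-0.8,0,0,0,0,0,0,-0.8,0,0,0,0,0,0,-0.8,0,0,0,0,0,0,-0.8]'

```text
time: 14.72
tcp_pos: [0.4434, 0.0917, 0.0252]
tool_rot: [-3.142, -0.0, 1.621]
ft_force: [0.1, 0.1, 0.4]
gripper_width: 0.0004
grip_force: 0.0
```

Call:
carry_out --commands '[0,0,0,0,0,0,-0.5,0,0,0,0,0,0,-0.5,0,0,0,0,0,0,-0.5,0,0,0,0,0,0,-0.5,0,0,0,0,0,0,-0.5]'

```text
time: 15.35
tcp_pos: [0.4434, 0.0917, 0.0252]
tool_rot: [-3.142, -0.0, 2.559]
ft_force: [-0.1, -0.7, -0.3]
gripper_width: -0.0002
grip_force: 0.0
```

```bash
python3 -c "
from h import *
go([.458,0.090,.025],182.48); print(readout.state()['joint_pos'].round(2))"
```

```text
tcp [0.4434 0.0917 0.0252] [-180.    -0.   146.6] ft [-0.11 -0.72 -0.29] t 15.35 w -0.0002
shift [-0.0175  0.0088  0.0002] turn [ 0.     -0.     -0.1994]
[ 0.02  0.28 -0.56  0.73  0.    0.61]
```

Call:
carry_out --commands '[0,-0.018,0.009,0,0,0,-0.199,0,-0.018,0.009,0,0,0,-0.199,0,-0.018,0.009,0,0,0,-0.199,0,-0.018,0.009,0,0,0,-0.199,0,-0.018,0.009,0,0,0,-0.199]'

```text
time: 15.98
tcp_pos: [0.4584, 0.0898, 0.0252]
tool_rot: [-3.142, -0.0, -3.106]
ft_force: [0.6, -0.5, -0.3]
gripper_width: 0.0004
grip_force: 0.0
```

Call:
carry_out --commands '[0,0,0,0.03,0,0,0,0,0,0,0.05,0,0,0,0,0,0,0.055,0,0,0,0,0,0,0.055,0,0,0]'

```text
time: 16.48
tcp_pos: [0.4583, 0.0898, -0.0158]
tool_rot: [-3.142, -0.0, -3.107]
ft_force: [0.5, -0.0, -0.3]
gripper_width: -0.0001
grip_force: 0.0
```

```bash
python3 -c "
from h import *
measure([('bar_center',.028),('fence',.022)],'w9')
go([.520,0.0925,-.017],182.48)"
```

```text
bar_center 0.97 [189. 348. 454. 413.] z [0.0179 0.0277 0.0283] 723
    ((492.0051574707031, 92.21195220947266), (27.100749969482422, 115.75409698486328), 1.8697741031646729)
tcp [ 0.4586  0.0898 -0.0157] [-1.8000e+02  3.0000e-02 -1.7797e+02] ft [-0.32 -0.32  1.11] t 16.62 w -0.0001
shift [-0.0819  0.0007  0.0018] turn [-0.      0.0002 -0.0025]
```

Call:
carry_out --commands '[0,-0.006,0,0,0,0,-0.0025,0,-0.012,0,0,0,0,-0.0025,0,-0.018,0,0,0,0,-0.0025,0,-0.024,0,0,0,0,-0.0025,0,-0.03,0,0,0,0,-0.0025]'

```text
time: 17.25
tcp_pos: [0.4768, 0.0903, -0.0163]
tool_rot: [-3.141, -0.007, -3.098]
ft_force: [-23.2, -2.8, 26.1]
gripper_width: -0.0002
grip_force: 16.2
```

Call:
carry_out --commands '[0,-0.005,0,0,0,0,0,0,-0.01,0,0,0,0,0,0,-0.015,0,0,0,0,0,0,-0.019,0,0,0,0,0,0,-0.019,0,0,0,0,0]'

```text
time: 17.88
tcp_pos: [0.4924, 0.0907, -0.0162]
tool_rot: [-3.141, -0.005, -3.098]
ft_force: [-15.0, -4.5, 17.2]
gripper_width: -0.0001
grip_force: 11.8
```

```bash
python3 -c "
from h import *
s=readout.state(); f=cams.grab_frame('top'); 
for n,z in [('bar_center',.028),('fence',.022),('end_stop',.022)]:
    for c in cams.cut_out(n,'top')[:1]:
        v,u=np.nonzero(c['pixels']); P=world(f,np.c_[u,v],z=z); print(n,round(c['conf'],2),c['box'],cv2.minAreaRect((P[:,:2]*1000).astype(np.float32)))
measure([('bar_center',.028),('fence',.022),('end_stop',.022)],'w10')
go([.520,0.0925,-.017],182.48)"
```

```text
bar_center 0.49 [280.9, 233.6, 295.5, 242.0] ((529.9163208007812, 47.23969268798828), (29.390209197998047, 33.742088317871094), 3.892951726913452)
fence 0.52 [281.0, 225.0, 289.0, 231.1] ((557.9228515625, 54.82378387451172), (14.92154312133789, 19.473228454589844), 3.8944520950317383)
bar_center 0.79 [187. 314. 454. 410.] z [0.0178 0.0261 0.0281] 1734
    ((521.5382690429688, 94.01802062988281), (26.199844360351562, 119.08866119384766), 23.97555923461914)
fence 0.62 [316. 414. 330. 416.] z [0.0142 0.0148 0.0156] 0
end_stop 0.94 [454. 251. 508. 378.] z [0.0209 0.0218 0.0224] 4264
    ((492.51239013671875, 160.48719787597656), (58.53440475463867, 19.354141235351562), 2.0866878032684326)
tcp [ 0.4923  0.0908 -0.0162] [-179.94   -0.27 -177.5 ] ft [-15.23  -3.99  16.75] t 18.27 w -0.0002
shift [-0.037   0.0007  0.0009] turn [-0.0003 -0.0015  0.0001]
```

```bash
python3 -c "
from h import *
f=cams.grab_frame('top')['img'][190:300,205:345]; w=cv2.imread('pics/w10.png')[220:430,140:540]
g=cams.grab_frame('scene')['img'][160:280,250:420]
a=cv2.resize(f,(382,300)); b=cv2.resize(g,(418,300)); c=cv2.resize(w,(571,300)); c=cv2.copyMakeBorder(c,0,0,0,229,0)
cv2.imwrite('pics/m1.png',np.vstack([np.hstack([a,b]),c]))"
```

```text
(no output)
```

View pics/m1.png

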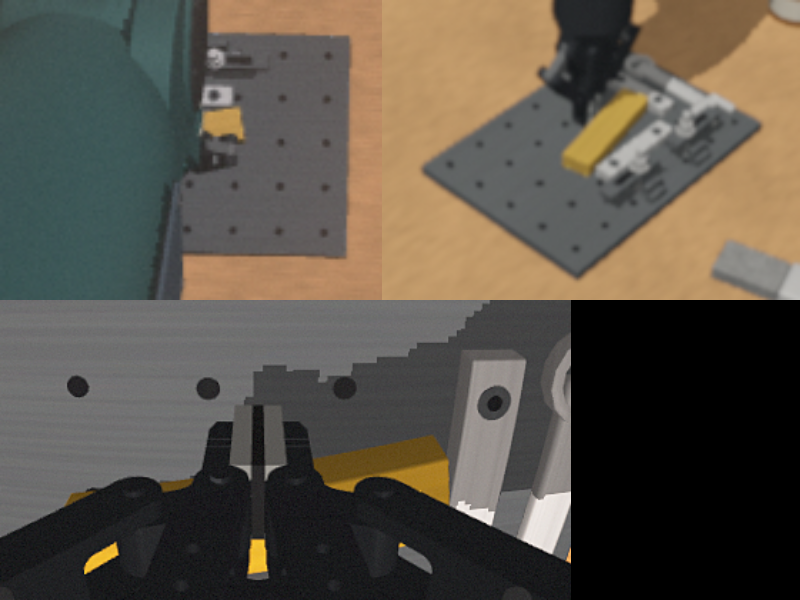

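The bar has yawed about 10°: its free end leads towards the fence and its stop end lags. The push also shows a large vertical force, so the fingertips are probably rubbing on the plate. I'll back off, rise 3 mm and push the lagging stop end.

Call:
carry_out --commands '[0,0.01,0,0,0,0,0,0,0.02,0,-0.002,0,0,0,0,0.027,0,-0.004,0,0,0,0,0.027,0,-0.004,0,0,0]'

```text
time: 18.88
tcp_pos: [0.4746, 0.0904, -0.0129]
tool_rot: [3.142, 0.0, -3.098]
ft_force: [-1.2, 0.3, -0.5]
gripper_width: -0.0001
grip_force: 0.0
```

Call:
carry_out --commands '[0,0,0.02,0,0,0,0,0,0,0.04,0,0,0,0,0,0,0.045,0,0,0,0,0,0,0.045,0,0,0,0]'

```text
time: 19.38
tcp_pos: [0.4733, 0.1245, -0.0131]
tool_rot: [-3.141, -0.0, -3.097]
ft_force: [-0.7, 0.6, 0.3]
gripper_width: 0.0
grip_force: 0.0
```

```bash
python3 -c "
from h import *
s=readout.state(); f=cams.grab_frame('wrist')
v,u=np.nonzero(f['range_z']>0)
P=wworld(f,s,np.c_[u,v],depth=f['range_z'][v,u])
c=f['img'][v,u].astype(int); m=(c[:,2]-c[:,0]>50)&(abs(P[:,2]-.028)<.0025)&(abs(P[:,1]-.09)<.08)
print(m.sum(),cv2.minAreaRect((P[m,:2]*1000).astype(np.float32)))
for y in np.arange(.03,.16,.01):
    k=m&(abs(P[:,1]-y)<.003)
    if k.sum()>3: print(round(y,3),'x',np.percentile(P[k,0],[1,99]).round(4),k.sum())
go([.520,0.0925,-.013],182.48)"
```

```text
560 ((519.0846557617188, 80.25782775878906), (17.896100997924805, 99.49178314208984), 6.590941905975342)
0.03 x [0.5186 0.5209] 13
0.07 x [0.5176 0.526 ] 55
0.08 x [0.5103 0.518 ] 88
0.13 x [0.5053 0.5221] 159
tcp [ 0.4733  0.1242 -0.0131] [-1.7999e+02 -1.0000e-02 -1.7745e+02] ft [-0.38 -0.33  0.51] t 19.43 w -0.0
shift [-0.0604 -0.045  -0.0002] turn [-0.     -0.      0.0004]
```

Call:
carry_out --commands '[0,-0.008,0,0,0,0,0,0,-0.014,0,0,0,0,0,0,-0.02,0,0,0,0,0,0,-0.026,0,0,0,0,0,0,-0.026,0,0,0,0,0]'

```text
time: 20.05
tcp_pos: [0.4933, 0.1248, -0.0131]
tool_rot: [-3.141, 0.0, -3.098]
ft_force: [0.0, 0.3, -0.2]
gripper_width: 0.0001
grip_force: 0.0
```

Call:
carry_out --commands '[0,-0.002,0,0,0,0,0,0,-0.004,0,0,0,0,0,0,-0.005,0,0,0,0,0]'

```text
time: 20.42
tcp_pos: [0.4965, 0.1251, -0.0131]
tool_rot: [3.141, -0.0, -3.098]
ft_force: [-1.8, 0.6, 0.6]
gripper_width: 0.0001
grip_force: 1.2
```

Call:
carry_out --commands '[0,-0.002,0,0,0,0,0,0,-0.004,0,0,0,0,0,0,-0.006,0,0,0,0,0,0,-0.007,0,0,0,0,0]'

```text
time: 20.92
tcp_pos: [0.5018, 0.1253, -0.0131]
tool_rot: [-3.142, -0.0, -3.098]
ft_force: [-3.7, 0.1, 1.5]
gripper_width: -0.0003
grip_force: 1.6
```

```bash
cat >> h.py <<'E'
def edge():
    s=readout.state(); f=cams.grab_frame('wrist')
    v,u=np.nonzero(f['range_z']>0)
    P=wworld(f,s,np.c_[u,v],depth=f['range_z'][v,u])
    a=np.radians(2.47); D=(P-np.array([.5331,.0933,.020])); S=np.c_[np.cos(a)*D[:,0]+np.sin(a)*D[:,1], -np.sin(a)*D[:,0]+np.cos(a)*D[:,1], D[:,2]]*1000
    c=f['img'][v,u].astype(int); b=(c[:,2]-c[:,0]>50)
    m=b&(abs(S[:,2]-8)<2.5)&(abs(S[:,1])<75)&(abs(S[:,0])<60)
    print("bar top y range",np.percentile(S[m,1],[0.5,99.5]).round(1),m.sum())
    pts=[]
    for y in np.arange(-60,70,4):
        k=m&(abs(S[:,1]-y)<2)
        if k.sum()>5: pts.append((y,np.percentile(S[k,0],3)))
    pts=np.array(pts); print(pts.round(1).tolist())
    fc=b&(S[:,2]<6)&(S[:,2]>-6)&(abs(S[:,1])<75)&(abs(S[:,0])<60)
    q=[(y,np.median(S[k,0])) for y in np.arange(-60,70,4) for k in [fc&(abs(S[:,1]-y)<2)] if k.sum()>5]
    print("side face",np.round(q,1).tolist()); 
    if len(q)>2: q=np.array(q); p=np.polyfit(q[:,0],q[:,1],1); print("face slope,x0 (home: 0,-15)",p.round(3),"y max",S[fc,1].max().round(1),S[fc,1].min().round(1))
    t=s['tcp_pos']-np.array([.5331,.0933,0]); print("tcp in seat",round(1000*(np.cos(a)*t[0]+np.sin(a)*t[1]),1),round(1000*(-np.sin(a)*t[0]+np.cos(a)*t[1]),1),"ft",s['ft_force'].round(1))
    return s,f
E
python3 -c "
from h import *
edge()"
```

```text
bar top y range [-63.9  36. ] 3865
[[-60.0, -20.2], [-56.0, -20.0], [-52.0, -20.0], [-48.0, -19.8], [-44.0, -19.7], [-40.0, -19.8], [-36.0, -19.8], [-32.0, -19.7], [-28.0, -19.8], [-24.0, -19.7], [-20.0, -19.7], [-16.0, -19.7], [-12.0, -19.8], [-8.0, -19.7], [4.0, -19.6], [8.0, -19.4], [12.0, -19.2], [16.0, -19.1], [32.0, 2.4], [36.0, 2.4], [56.0, -18.0]]
side face [[-60.0, -20.1], [-56.0, -20.1], [-52.0, -19.9], [-48.0, -19.9], [-44.0, -19.8], [-40.0, -19.7], [-36.0, -19.6], [-32.0, -19.5], [-28.0, -19.4], [-24.0, -19.4], [-20.0, -19.3], [-16.0, -19.4], [-12.0, -19.0], [-8.0, -19.1], [-4.0, -19.0], [0.0, -18.8], [4.0, -18.9], [8.0, -18.9], [12.0, -18.6], [16.0, -18.6], [32.0, 16.2], [36.0, 16.6], [52.0, -17.8], [56.0, -17.6]]
face slope,x0 (home: 0,-15) [  0.142 -14.665] y max 55.4 -63.7
tcp in seat -29.9 33.3 ft [-3.7  0.1  1.5]
```

The bar is nearly square now (0.02 rad), about 4 mm short of the fence and about 4 mm short of the stop. I'll seat it on the fence from the middle, then push its free end.

Call:
carry_out --commands '[0,0.011,0,0,0,0,0,0,0.011,-0.02,0,0,0,0,0,0.011,-0.04,0,0,0,0,0,0.011,-0.047,0,0,0,0,0,0.011,-0.047,0,0,0,0]'

```text
time: 21.6
tcp_pos: [0.4953, 0.0891, -0.013]
tool_rot: [3.142, 0.0, -3.099]
ft_force: [0.1, 0.1, -0.5]
gripper_width: -0.0001
grip_force: 0.0
```

Call:
carry_out --commands '[0,-0.004,0,0,0,0,0,0,-0.008,0,0,0,0,0,0,-0.01,0,0,0,0,0,0,-0.012,0,0,0,0,0,0,-0.014,0,0,0,0,0]'

```text
time: 22.22
tcp_pos: [0.504, 0.0903, -0.0133]
tool_rot: [-3.142, -0.003, -3.097]
ft_force: [-7.1, -0.9, 6.3]
gripper_width: 0.0001
grip_force: 3.9
```

Call:
carry_out --commands '[0,-0.001,0,0,0,0,0,0,-0.002,0,0,0,0,0]'

```text
time: 22.48
tcp_pos: [0.5056, 0.0904, -0.0133]
tool_rot: [-3.142, -0.003, -3.098]
ft_force: [-7.2, 0.5, 5.0]
gripper_width: -0.0001
grip_force: 3.7
```

```bash
python3 -c "
from h import *
edge()"
```

```text
bar top y range [-64.  55.] 1569
[[-60.0, -17.4], [-56.0, -17.2], [-52.0, -17.1], [-48.0, -17.2], [-44.0, -17.3], [-32.0, -17.3], [-28.0, -17.0], [-24.0, -16.9], [-20.0, -17.1], [-4.0, 4.4], [0.0, 4.2], [20.0, -15.9], [24.0, -16.1], [28.0, -16.2], [44.0, -15.6], [48.0, -15.5], [52.0, -15.1], [56.0, -15.2]]
side face [[-60.0, -17.1], [-56.0, -16.9], [-52.0, -17.0], [-48.0, -16.7], [-44.0, -16.7], [-40.0, -16.8], [-36.0, -16.5], [-32.0, -16.5], [-28.0, -16.5], [-24.0, -16.2], [-20.0, -16.3], [16.0, -15.5], [20.0, -15.4], [24.0, -15.4], [28.0, -15.5], [32.0, -15.3], [36.0, -15.1], [40.0, -15.3], [44.0, -15.0], [48.0, -15.0], [52.0, -14.8], [56.0, -14.5]]
face slope,x0 (home: 0,-15) [  0.02  -15.868] y max 60.3 -64.2
tcp in seat -27.6 -1.8 ft [-7.2  0.5  5. ]
```

Call:
carry_out --commands '[0,-0.001,0,0,0,0,0,0,-0.002,0,0,0,0,0]'

```text
time: 22.78
tcp_pos: [0.5062, 0.0904, -0.0133]
tool_rot: [-3.142, -0.004, -3.097]
ft_force: [-13.9, -1.2, 12.0]
gripper_width: -0.0002
grip_force: 7.0
```

Call:
carry_out --commands '[0,-0.001,0,0,0,0,0,0,-0.001,0,0,0,0,0]'

```text
time: 23.02
tcp_pos: [0.5064, 0.0903, -0.0135]
tool_rot: [-3.141, -0.005, -3.098]
ft_force: [-14.3, -2.7, 10.1]
gripper_width: -0.0
grip_force: 7.0
```

The bar is on the fence (force rising to 14 N). Next I'll go round to the free end to close the 4 mm gap at the stop.

Call:
carry_out --commands '[0,0.012,0,0,0,0,0,0,0.012,-0.03,0,0,0,0,0,0.012,-0.08,0,0,0,0,0,0.012,-0.124,0,0,0,0,0,0.012,-0.124,0,0,0,0]'

```text
time: 23.65
tcp_pos: [0.5047, -0.0046, -0.013]
tool_rot: [-3.141, 0.001, -3.1]
ft_force: [-0.5, 0.6, 0.1]
gripper_width: -0.0
grip_force: 0.0
```

Call:
carry_out --commands '[0,-0.015,0,0.002,0,0,0,0,-0.03,0,0.002,0,0,0,0,-0.042,0,0.002,0,0,0,0,-0.042,0,0.002,0,0,0]'

```text
time: 24.15
tcp_pos: [0.5367, -0.0011, -0.0147]
tool_rot: [-3.142, 0.0, -3.097]
ft_force: [-0.4, -0.4, 0.9]
gripper_width: -0.0004
grip_force: 0.0
```

```bash
python3 -c "
from h import *
edge()"
```

```text
bar top y range [-64.4  53.7] 13074
[[-60.0, -15.9], [-56.0, -15.9], [-52.0, -15.7], [-48.0, -15.8], [-44.0, -15.7], [-40.0, -15.5], [-36.0, -15.6], [-32.0, -15.7], [-28.0, -15.5], [-24.0, -15.2], [-20.0, -15.5], [-16.0, -15.2], [-12.0, -15.2], [-8.0, -15.1], [-4.0, -15.0], [0.0, -15.0], [4.0, -15.0], [8.0, -14.8], [12.0, -14.9], [16.0, -14.7], [20.0, -14.7], [24.0, -14.6], [28.0, -14.5], [32.0, -14.7], [36.0, -14.2], [40.0, -14.4], [44.0, -14.4], [48.0, -14.3], [52.0, -14.1], [56.0, -13.9]]
side face [[-60.0, -15.9], [-56.0, -15.9], [-52.0, -15.9], [-48.0, -15.8], [-44.0, -15.7], [-40.0, -15.5], [-36.0, -15.6], [-32.0, -15.7], [-28.0, -15.5], [-24.0, -15.3], [-20.0, -15.6], [-16.0, -15.4], [-12.0, -15.2], [-8.0, -15.1], [-4.0, -15.2], [0.0, -15.1], [4.0, -15.0], [8.0, -15.1], [12.0, -15.0], [16.0, -14.8], [20.0, -14.8], [24.0, -14.8], [28.0, -14.8], [32.0, -14.6], [36.0, -14.6], [40.0, -14.5], [44.0, -14.5], [48.0, -14.4], [52.0, -14.3]]
face slope,x0 (home: 0,-15) [ 1.5000e-02 -1.5108e+01] y max 63.5 -65.1
tcp in seat -0.5 -94.5 ft [-0.4 -0.4  0.9]
```

Call:
carry_out --commands '[0,0,0.01,0,0,0,0,0,0,0.018,0,0,0,0,0,0,0.021,0,0,0,0,0,0,0.023,0,0,0,0,0,0,0.025,0,0,0,0]'

```text
time: 24.82
tcp_pos: [0.5351, 0.0169, -0.0145]
tool_rot: [-3.141, 0.0, -3.098]
ft_force: [0.2, -3.8, -0.8]
gripper_width: 0.0003
grip_force: 1.8
```

Call:
carry_out --commands '[0,0,0.001,0,0,0,0,0,0,0.002,0,0,0,0,0,0,0.002,0,0,0,0]'

```text
time: 25.2
tcp_pos: [0.5351, 0.0186, -0.0145]
tool_rot: [-3.142, 0.0, -3.098]
ft_force: [1.7, -3.1, 0.8]
gripper_width: 0.0002
grip_force: 1.9
```

Call:
carry_out --commands '[0,0,0.001,0,0,0,0,0,0,0.002,0,0,0,0,0,0,0.002,0,0,0,0]'

```text
time: 25.58
tcp_pos: [0.535, 0.0196, -0.0145]
tool_rot: [-3.14, 0.0, -3.098]
ft_force: [-1.0, -8.4, 1.7]
gripper_width: 0.0002
grip_force: 4.4
```

Call:
carry_out --commands '[0,0,0.001,0,0,0,0,0,0,0.001,0,0,0,0]'

```text
time: 25.82
tcp_pos: [0.5351, 0.0197, -0.0145]
tool_rot: [-3.139, 0.0, -3.098]
ft_force: [1.5, -12.0, 1.0]
gripper_width: -0.0004
grip_force: 6.6
```

Call:
carry_out --commands '[0,0,0.001,0,0,0,0,0,0,0.001,0,0,0,0]'

```text
time: 26.08
tcp_pos: [0.5354, 0.0198, -0.0144]
tool_rot: [-3.138, 0.001, -3.099]
ft_force: [1.4, -17.6, 0.1]
gripper_width: 0.0
grip_force: 8.8
```

The bar is against the stop (17.6 N). I'll go back round to the middle for the holding push.

Call:
carry_out --commands '[0,0,-0.02,0,0,0,0,0,0.025,-0.02,-0.003,0,0,0,0,0.048,-0.02,-0.003,0,0,0,0,0.048,0.04,-0.003,0,0,0,0,0.048,0.095,-0.003,0,0,0]'

```text
time: 26.7
tcp_pos: [0.4954, 0.0921, -0.0123]
tool_rot: [3.14, -0.0, -3.099]
ft_force: [1.0, 0.0, 0.4]
gripper_width: -0.0001
grip_force: 0.0
```

Call:
carry_out --commands '[0,-0.004,0,0,0,0,0,0,-0.006,0,0,0,0,0,0,-0.008,0,0,0,0,0,0,-0.008,0,0,0,0,0]'

```text
time: 27.2
tcp_pos: [0.5019, 0.0909, -0.0123]
tool_rot: [3.142, -0.0, -3.099]
ft_force: [-1.1, -0.9, -0.1]
gripper_width: -0.0
grip_force: 0.0
```

```bash
python3 -c "
from h import *
edge()"
```

```text
bar top y range [-59.2  59.7] 920
[[-60.0, -15.6], [-56.0, -15.9], [-52.0, -15.9], [-48.0, -15.7], [-4.0, 2.2], [0.0, 1.6], [4.0, 9.3], [44.0, 4.6], [48.0, -15.2], [52.0, -15.1], [56.0, -15.1], [60.0, -15.0]]
side face [[-60.0, -15.2], [-56.0, -15.3], [-52.0, -15.4], [-48.0, -15.3], [-44.0, -15.4], [-40.0, -15.3], [-36.0, -15.2], [-32.0, -15.3], [-28.0, -15.2], [-24.0, -15.1], [-20.0, -15.2], [20.0, -14.9], [24.0, -14.7], [28.0, -14.9], [32.0, -15.0], [36.0, -14.7], [40.0, -15.0], [44.0, -14.8], [48.0, -14.7], [52.0, -14.8], [56.0, -14.7], [60.0, -14.7]]
face slope,x0 (home: 0,-15) [ 5.000e-03 -1.504e+01] y max 62.5 -59.5
tcp in seat -31.2 -1.1 ft [-1.1 -0.9 -0.1]
```

The bar is home (y from -59 to +60, face at -15.0, slope 0.005). Now I'll build up the push.

Call:
carry_out --commands '[0,-0.003,0,0,0,0,0,0,-0.005,0,0,0,0,0,0,-0.006,0,0,0,0,0,0,-0.006,0,0,0,0,0]'

```text
time: 27.75
tcp_pos: [0.5063, 0.0918, -0.0123]
tool_rot: [3.142, -0.0, -3.098]
ft_force: [0.0, -0.7, 0.8]
gripper_width: -0.0001
grip_force: 0.0
```

Call:
carry_out --commands '[0,-0.001,0,0,0,0,0,0,-0.001,0,0,0,0,0]'

```text
time: 28.0
tcp_pos: [0.5065, 0.0918, -0.0124]
tool_rot: [3.142, -0.001, -3.098]
ft_force: [-3.2, 0.1, 2.2]
gripper_width: 0.0002
grip_force: 1.8
```

Call:
carry_out --commands '[0,-0.001,0,0,0,0,0,0,-0.002,0,0,0,0,0,0,-0.002,0,0,0,0,0,0,-0.002,0,0,0,0,0]'

```text
time: 28.5
tcp_pos: [0.5069, 0.0917, -0.0125]
tool_rot: [-3.141, -0.003, -3.098]
ft_force: [-9.1, -1.7, 6.4]
gripper_width: 0.0001
grip_force: 4.6
```

Call:
carry_out --commands '[0,-0.0008,0,0,0,0,0,0,-0.0008,0,0,0,0,0,0,-0.0008,0,0,0,0,0,0,-0.0008,0,0,0,0,0]'

```text
time: 29.0
tcp_pos: [0.5069, 0.0917, -0.0126]
tool_rot: [-3.141, -0.004, -3.098]
ft_force: [-12.5, -0.8, 9.4]
gripper_width: -0.0001
grip_force: 6.1
```

```bash
python3 -c "
from h import *
edge()
print([(readout.state()['ft_force'].round(1).tolist(),cams.grab_frame('wrist')['img'].shape[0]) for _ in range(4)])"
```

```text
bar top y range [-59.3  59.6] 1561
[[-60.0, -14.9], [-56.0, -15.1], [-52.0, -15.1], [-48.0, -15.0], [-44.0, -15.0], [-40.0, -15.2], [-28.0, -15.3], [-24.0, -15.0], [-20.0, -15.0], [-4.0, 8.2], [0.0, 6.0], [4.0, 6.9], [20.0, -15.2], [24.0, -14.9], [28.0, -15.3], [44.0, -14.9], [48.0, -14.8], [52.0, -14.8], [56.0, -14.8], [60.0, -14.6]]
side face [[-60.0, -14.8], [-56.0, -14.7], [-52.0, -14.8], [-48.0, -14.7], [-44.0, -14.7], [-40.0, -14.9], [-36.0, -14.7], [-32.0, -14.7], [-28.0, -14.8], [-24.0, -14.7], [-20.0, -14.6], [-16.0, -14.7], [16.0, -14.2], [20.0, -14.4], [24.0, -14.5], [28.0, -14.7], [32.0, -14.5], [36.0, -14.5], [40.0, -14.6], [44.0, -14.5], [48.0, -14.5], [52.0, -14.5], [56.0, -14.4], [60.0, -14.5]]
face slope,x0 (home: 0,-15) [ 3.0000e-03 -1.4593e+01] y max 62.7 -59.5
tcp in seat -26.3 -0.4 ft [-12.5  -0.8   9.4]
[([-12.9, -1.9, 10.0], 480), ([-12.2, -1.7, 9.4], 480), ([-12.2, -1.0, 9.7], 480), ([-12.2, -1.1, 9.6], 480)]
```

```bash
python3 -c "
from cell import bot
print(bot.close_job())"
```

```text
the job is handed in; nothing more can be done
None
```

The bar is home against the fence and the end stop. The job was handed in with the arm still pressing it at mid-length, with a steady wrist reading of about 12 N; allowing for plate friction, I estimate 8–12 N on the fence. The interface returned no verdict.

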